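# Clamp an oil filter in the machine vise

### The arm

A 7-joint arm with a two-finger parallel gripper is mounted at the origin on a cart in front of the work surface, level with it; the furniture and walls round the work are solid. World frame = base frame: x ahead of the robot, y to its left, z up, the work surface at z = 0. Lengths are in m, angles in rad, forces in N, time in s.
With the tool pointing down it reaches from about 0.425 to 0.95 m from the base axis. Payload 16.7 kg.
Tool frame: the origin (TCP) lies between the finger pads; the fingertips stand 11 mm ahead of it and the grasp point (between the pads) lies 8 mm behind it; z points along the fingers, y is the line along which they close (so a half turn about z gives the same grasp; the last joint's range is limited). The gripper opens to 94 mm and grips with 3 to 60 N. Pads are 16 mm wide; open, the fingers measure 119 mm over their backs; the gripper's body (75 mm by 177 mm) begins 78 mm behind the grasp point.
Start: joints at [-1.339, 0.426, 0.074, 1.606, -0.034, 1.111, -0.067], TCP at [0.251, 0.627, 0.216] pointing down, gripper open.
Joint ranges: [-2.85, 2.85], [-0.5, 2.14], [-1.23, 1.37], [0.21, 2.46], [-1.02, 4.16], [0.16, 2.05], [-2.73, 2.73]. Speed limits (rad/s): [1.89, 1.89, 2.39, 2.39, 3.01, 3.01, 3.01].

### API

Orientations are given as a rotation vector (axis times angle).
In Python, from workcell import ctrl gives the robot as it stands.
- The arm moves only by the tool nudge_tcp, called after ">>>" by a JSON object that holds its "fn" and its "kwargs", one argument or row to a line. Schema: {"type":"object","properties":{"moves":{"type":"array","items":{"type":"number"},"minItems":4,"maxItems":80},"aperture":{"type":"number"},"squeeze":{"type":"number"},"only":{"type":"string"},"quiet":{"type":"boolean"},"lines":{"type":"string"}},"required":["moves"],"additionalProperties":false}. moves is one flat list of numbers that holds 1 to 20 rows one after another, with no inner brackets; each row has 4 numbers: dx, dy, dz in m, then a turn about the tool's z in rad; each row shifts and turns the commanded pose from where the row before left it, along the tool's axes as they then stand; what a row does not reach is not made up. A row lasts 1/10 s, in which the tool goes at most 0.05 m and 0.15 rad, less where a joint would pass 70% of its speed; a pose out of reach is approached as far as the arm can. aperture is the finger opening in m, set as the call begins (left out keeps the last). The fingers move at their own pace and stop on an object; squeeze is the grip in N (left out, the last holds). Time passes only in rows, so rows that do not move let the fingers close. The tool returns the time, the measured TCP pose, the force, the opening and the grip force at its end. only (a regular expression) keeps the lines of the reply that match it, lines (a string "A,B") keeps lines A to B, and quiet returns only ok. Input that does not fit is refused with a message, and nothing moves.
- ctrl.get_state(): the state, without advancing time (a new reading comes with each control period).
- ctrl.camera(name): name is "side" or "top" or "wrist"; returns a dict with "frame" (400x640x3 uint8, blue, green, red), "mtx" (3x3 intrinsics, pixels), "R" (3x3) and "t" (3): a world point X has camera coordinates R X + t. Camera axes: x right, y down, z forward; pixel columns grow to the right and rows downward; lengths in m; the calibration is good to about 2 mm. A picture is of the moment at which its call begins. There is no depth.
- ctrl.close_job(): hands the job in; it is judged then, once.
The state is a dict: "time": time; "joint_positions": joint angles; "qd": joint speeds; "effort": joint torques, N m; "eef_pos": TCP position; "tool_rot": TCP orientation; "wrist_force": force on the tool from outside, world axes, zero at the start; "ft_torque": the same for the moment, N m; "finger_gap": finger opening in m; "grasp_force": force on a finger pad.
Only numpy, scipy, OpenCV 4.12 (cv2) and the standard library are available. Lean on these libraries where they do the work, as an engineer would, in place of code of your own. Each camera call takes 0.05 s, during which the arm holds its last target. There are 200 camera calls.

### The job

The white oil filter is to be cut open for inspection: stand it upright on the bed of the blue vise between the jaws (if the jaws are too close together, first crank them open), let go of it, then crank the handle clockwise until the moving jaw holds the filter firmly against the V jaw, and let go of the handle. Leave the blue filter, the red and white card box in front of the vise and the brake pad where they are.

Things in the scene. Friction and masses are not known exactly. Their poses are not given: they have to be found in the camera images.
- vise: blue machine vise fixed to the desk. Origin: middle of its underside; x along the screw from the crank end (body front at x=-85 mm) to the fixed V jaw (x 46 to 104 mm, 100 mm wide); z up. Flat bed 90 mm above the desk, jaw tops 125 mm. The upright 120 degree V has its root at x=+62, its 56 mm wide mouth at x=+46. Bolt lugs to y=+-87 mm, 22 mm high.
- vise_seat (a point): point on the bed (90 mm above the desk), on the vise's middle line at vise x = +15.5 mm: a good place for the middle of the filter's underside while the jaws are open. Pressed home in the V the filter's axis stands at vise x = +21.5 mm.
- jaw: sprung steel clamping plate of the moving jaw, 8 mm thick, 100 mm wide, 35 mm high, on springs 10 mm ahead of its blue slide. Origin: foot of the middle of its flat face, on the bed; x points to the fixed jaw. Its vise x is -46 mm + 3.18 mm per rad of crank (20 mm a turn) until it meets the work; the white filter goes in easily when the crank is below 5.5 rad.
- crank (a joint): crank angle (rad), 0 to 12.8, stops at both ends. 0: jaws fully open, arm straight up. Grows clockwise seen facing the crank end (looking along vise +x), closing the jaws. The plate touches the white filter in the V at about 10.2 rad; then its springs yield and each further rad adds about 25 N: turn 1 to 2 rad past touching. Holds where left (friction 0.15 N m).
- crank_grip (a point): middle of the red crank grip: a freely spinning sleeve 46 mm long, 20 to 23 mm thick, lying along vise x, 38 mm off the crank axis, which is 70 mm above the desk on the vise's middle line. Grip at vise x=-137 mm, y=-38 mm*sin(crank), z=70+38*cos(crank) mm. Pinch it from above across vise y and carry it round the circle, tool always pointing down.
- white_filter: white spin-on oil filter, upright can 70 mm across and 81 mm high, about 0.3 kg. Origin: middle of its underside, z up.
- blue_filter: blue oil filter, upright can 76 mm across and 88 mm high; leave it alone. Origin: middle of its underside.
- card_box: red and white card box at the left front corner of the desk, 55 x 70 x 50 mm (x, y, z); leave it alone. Origin: middle of its underside.
- brake_pad: grey brake pad lying flat, 54 x 116 x 16 mm (x, y, z); leave it alone. Origin: middle of its underside.

How it is judged:
By the outcome, as a careful person would: the job done as asked, in the order asked, and still so for the second after the job is handed in, with the robot touching nothing.
It also fails if it takes over 72 s, if anything falls off the work surface, if the arm or the gripper's body presses on something with over 40 N, if the wrist force passes 120 N, or if a joint passes its speed limit or range.

## Working session

There is one attempt and no reset: what is moved stays moved. The work goes in short steps, Python scripts to look and compute and a tool call to move; the robot and the scene stay as the last step left them, time stands still between calls to the robot, and variables do not carry over. Pictures are saved under pics/ and viewed, at most 10 in all, crops included, and the job is handed in when it is done.

```bash
ls; mkdir -p pics; python3 - <<'E'
from workcell import ctrl
import cv2,numpy as np
s=ctrl.get_state();print(s['time'],s['eef_pos'],s['tool_rot'],s['finger_gap'])
for n in("side","top"):
    c=ctrl.camera(n);cv2.imwrite(f'pics/{n}0.png',c['frame']);np.savez(f'pics/{n}0.npz',**c);print(n,c['mtx'].tolist(),c['R'].round(3).tolist(),c['t'])
E
```

```text
pics
workcell.py
0.0 [0.2507379  0.62625622 0.21578604] [-5.94514195e-01 -3.08469550e+00  1.93018621e-03] 0.09369111428398808
side [[505.1866077626759, 0.0, 326.8755833449032], [0.0, 505.1866077626759, 201.8841720606187], [0.0, 0.0, 1.0]] [[0.944, -0.329, 0.021], [-0.186, -0.582, -0.792], [0.273, 0.744, -0.61]] [-0.49689072  0.12481079  1.34082331]
top [[481.2796411591628, 0.0, 313.22949866612447], [0.0, 481.2796411591628, 205.1538440015322], [0.0, 0.0, 1.0]] [[0.013, -1.0, 0.006], [-0.994, -0.013, -0.109], [0.109, -0.005, -0.994]] [-0.09776843  0.49766077  1.58169537]
```
View pics/side0.png

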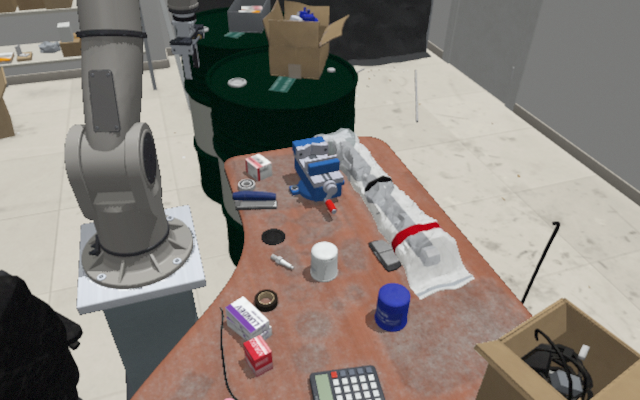

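View pics/top0.png

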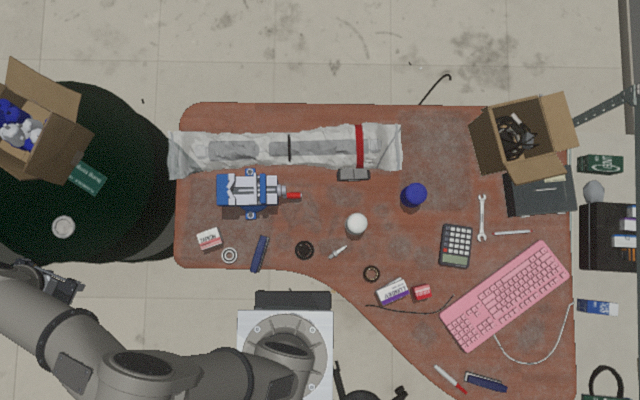

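The side view shows the white filter at (324,262), the vise at (318,170) and the red grip low at (330,206). In the top view the filter is at (357,224), the vise at (250,192) with its V jaw to the left (+y), and the grip at (293,196). I'll zoom in and measure.

```bash
cat > h.py <<'E'
import numpy as np,cv2
def ray(c,u,v):
    d=c['R'].T@np.linalg.inv(c['mtx'])@np.array([u,v,1.]);o=-c['R'].T@c['t'];return o,d/np.linalg.norm(d)
def onz(c,u,v,z):
    o,d=ray(c,u,v);return o+d*(z-o[2])/d[2]
def tri(c1,p1,c2,p2):
    o1,d1=ray(c1,*p1);o2,d2=ray(c2,*p2)
    s=np.linalg.lstsq(np.c_[d1,-d2],o2-o1,rcond=None)[0];a=o1+d1*s[0];b=o2+d2*s[1];return (a+b)/2,np.linalg.norm(a-b)
def proj(c,X):
    p=c['mtx']@(c['R']@X+c['t']);return p[:2]/p[2]
def mask(f,lo,hi,box):
    h=cv2.cvtColor(f,cv2.COLOR_BGR2HSV);m=cv2.inRange(h,np.array(lo),np.array(hi));k=np.zeros_like(m);x0,y0,x1,y1=box;k[y0:y1,x0:x1]=m[y0:y1,x0:x1];return k
def big(m):
    c=max(cv2.findContours(m,cv2.RETR_EXTERNAL,cv2.CHAIN_APPROX_NONE)[0],key=cv2.contourArea);return c
E
python3 - <<'E'
from h import *
T=dict(np.load('pics/top0.npz'));S=dict(np.load('pics/side0.npz'))
a=cv2.resize(T['frame'][160:230,205:310],None,fx=7.5,fy=7.5,interpolation=cv2.INTER_CUBIC)[:, :790];cv2.imwrite('pics/a.png',a)
b=cv2.resize(S['frame'][130:220,270:370],None,fx=6,fy=6,interpolation=cv2.INTER_CUBIC);cv2.imwrite('pics/b.png',b)
R=[]
for n,c,box in(('top',T,(280,185,310,205)),('side',S,(315,195,345,220))):
    m=mask(c['frame'],(0,150,80),(12,255,255),box) ; k=big(m);print(n,cv2.boundingRect(k),cv2.minAreaRect(k));R.append(cv2.minAreaRect(k)[0])
print('grip',tri(T,R[0],S,R[1]))
for n,c,box in(('top',T,(340,208,375,242)),('side',S,(305,238,342,285))):
    m=mask(c['frame'],(0,0,110),(180,60,255),box);k=big(m);print(n,cv2.boundingRect(k),cv2.contourArea(k),cv2.minEnclosingCircle(k))
    if n=='top':
        # top disc
        (u,v),r=cv2.minEnclosingCircle(k);print(onz(c,u,v,.081),onz(c,u,v,.05))
    else:
        x,y,w,h=cv2.boundingRect(k);print('base front',onz(c,x+w/2,y+h,0),'top back',onz(c,x+w/2,y,.081))
E
```

```text
top (287, 192, 13, 7) ((293.0, 195.0), (6.0, 12.0), 90.0)
side (325, 200, 11, 12) ((329.9000244140625, 204.80001831054688), (11.180339813232422, 7.155416965484619), 63.43495178222656)
grip (array([ 0.52863748, -0.0230931 ,  0.04045892]), np.float64(0.0038811649374600895))
top (344, 212, 24, 22) 325.5 ((355.5, 222.5), 11.597513198852539)
[ 0.43860615 -0.22792836  0.081     ] [ 0.4409289  -0.23081329  0.05      ]
side (310, 241, 29, 41) 946.0 ((324.0, 261.20001220703125), 20.42164421081543)
base front [ 0.42751056 -0.26535958  0.        ] top back [ 0.44648671 -0.20587066  0.081     ]
```

View pics/a.png

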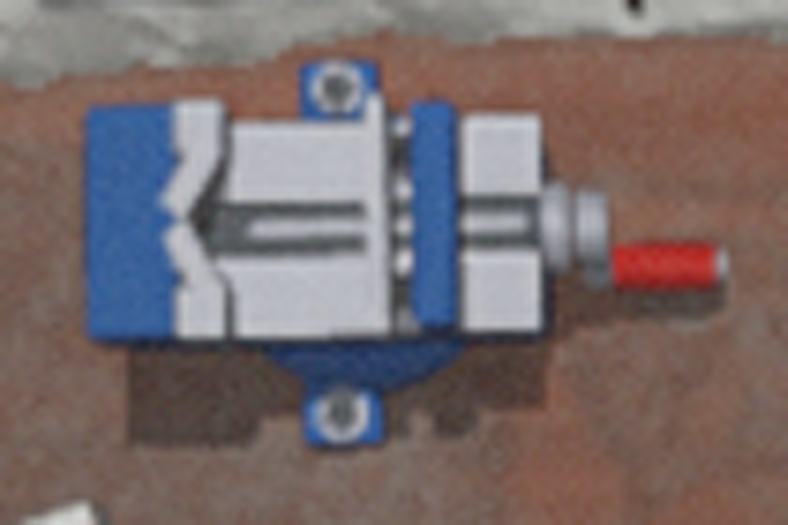

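View pics/b.png

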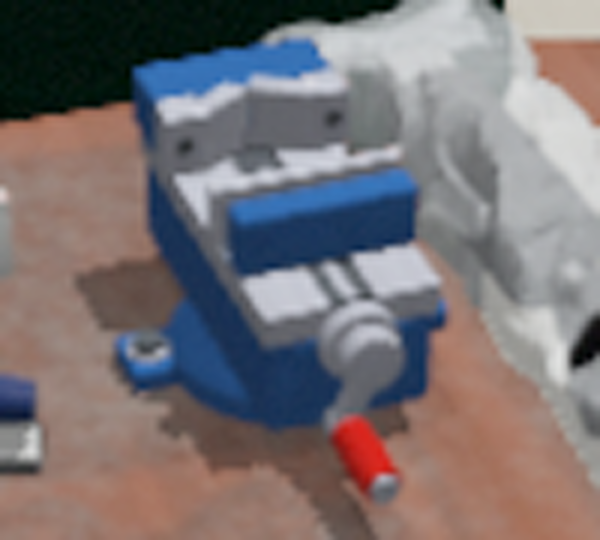

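The close-ups show the crank arm hanging down, slightly to the robot's side. The plate face is at about a.png x=365 and the V mouth at x=225, a gap of about 57 mm. That puts the crank near 10 rad, so the jaws must be opened by about a turn. Next I need the vise frame.

```bash
python3 - <<'E'
from h import *
T=dict(np.load('pics/top0.npz'));S=dict(np.load('pics/side0.npz'))
A=lambda x,y,z:onz(T,205+(x+.5)/7.5-.5,160+(y+.5)/7.5-.5,z)
B=lambda x,y:(270+(x+.5)/6-.5,130+(y+.5)/6-.5)
for n,p in dict(lugfar=(337,88,.022),lugnear=(343,413,.022),bf1=(543,113,.09),bf2=(543,332,.09),vb1=(88,105,.125),vb2=(90,338,.125),vm1=(225,100,.125),vm2=(226,338,.125),plate1=(366,98,.125),plate2=(368,330,.125),grip1=(615,266,.04),grip2=(722,266,.04)).items(): print(n,A(*p).round(4))
# side: grip ends and checks
for n,p,z in(('lugnear',(150,346),.022),('bf far',(440,285),.09),('bf near',(268,340),.09),('vb near',(137,72),.125)): print('side',n,onz(S,*B(*p),z).round(4))
A2=lambda x,y:(205+(x+.5)/7.5-.5,160+(y+.5)/7.5-.5)
print('tri gripend',tri(T,A2(718,264),S,B(384,487)),'gripmid',tri(T,A2(668,264),S,B(366,458)))
for n,c,box in(('top',T,(335,200,380,250)),('side',S,(300,230,350,290))):
    g=c['frame'];h=cv2.cvtColor(g,cv2.COLOR_BGR2HSV)
    m=mask(g,(0,0,60),(180,85,255),box);k=big(m);print(n,cv2.boundingRect(k),cv2.contourArea(k))
    y=box[1]
    if n=='top':
        for r in range(208,242,3): print(r,h[r,338:376,1].tolist())
E
```

```text
lugfar [0.6117 0.1254 0.022 ]
lugnear [0.4648 0.1188 0.022 ]
bf1 [0.5898 0.0275 0.09  ]
bf2 [0.4947 0.0255 0.09  ]
vb1 [0.5845 0.2166 0.125 ]
vb2 [0.4858 0.2123 0.125 ]
vm1 [0.5874 0.159  0.125 ]
vm2 [0.4865 0.1555 0.125 ]
plate1 [0.5891 0.0997 0.125 ]
plate2 [0.4907 0.0962 0.125 ]
grip1 [ 0.5302 -0.0022  0.04  ]
grip2 [ 0.5308 -0.0496  0.04  ]
side lugnear [0.4615 0.114  0.022 ]
side bf far [0.5841 0.0295 0.09  ]
side bf near [0.4906 0.0115 0.09  ]
side vb near [0.4842 0.2083 0.125 ]
tri gripend (array([ 0.5307018 , -0.04736266,  0.03660828]), np.float64(0.002958224628614296)) gripmid (array([ 0.52994354, -0.02510808,  0.03758121]), np.float64(0.003639885479075221))
top (335, 212, 38, 38) 791.0
208 [99, 102, 100, 90, 104, 90, 100, 98, 94, 100, 104, 106, 98, 110, 96, 101, 112, 106, 108, 100, 102, 109, 104, 96, 82, 89, 84, 106, 111, 112, 108, 106, 105, 92, 90, 82, 86, 65]
211 [97, 95, 95, 100, 105, 101, 104, 106, 106, 110, 109, 111, 102, 101, 105, 112, 109, 110, 113, 103, 108, 89, 87, 93, 98, 99, 94, 93, 107, 120, 114, 120, 100, 93, 94, 86, 78, 73]
214 [91, 90, 101, 100, 107, 111, 108
[... 825 characters left out ...]
 98, 99, 92, 91, 106, 104, 103, 100]
232 [113, 103, 114, 106, 113, 97, 102, 100, 87, 68, 42, 14, 6, 6, 8, 10, 5, 0, 5, 6, 3, 7, 5, 8, 25, 76, 93, 79, 81, 88, 71, 70, 77, 71, 86, 96, 117, 112]
235 [103, 106, 97, 97, 95, 87, 85, 80, 95, 90, 69, 85, 92, 75, 78, 67, 64, 68, 74, 70, 74, 63, 83, 72, 74, 75, 63, 69, 80, 73, 82, 83, 89, 93, 88, 104, 98, 89]
238 [85, 94, 81, 84, 83, 68, 59, 62, 81, 79, 74, 79, 102, 76, 87, 105, 95, 80, 78, 76, 99, 81, 86, 81, 82, 80, 75, 71, 82, 88, 89, 86, 92, 88, 99, 93, 87, 100]
241 [64, 53, 66, 70, 59, 61, 58, 62, 66, 69, 66, 78, 86, 81, 87, 82, 88, 85, 93, 99, 86, 101, 88, 81, 74, 82, 94, 92, 90, 92, 98, 97, 94, 84, 74, 82, 75, 84]
side (300, 230, 50, 60) 1912.5
```

>>> {"fn": "nudge_tcp", "kwargs": {
  "moves": [0, 0, 0, 0.145, 0, 0, 0, 0.145, 0, 0, 0, 0.145, 0, 0, 0, 0.145, 0, 0, 0, 0.145, 0, 0, 0, 0.145, 0, 0, 0, 0.145, 0, 0, 0, 0.139, -0.04, 0.015, 0, 0, -0.04, 0.015, 0, 0, -0.04, 0.015, 0, 0, -0.04, 0.015, 0, 0, -0.04, 0.015, 0, 0, -0.04, 0.015, 0, 0, -0.04, 0.015, 0, 0, -0.04, 0.015, 0, 0, -0.04, 0.015, 0, 0, -0.04, 0.015, 0, 0],
  "aperture": 0.06,
  "squeeze": 30
}}

```text
time: 1.9
eef_pos: [0.4154, 0.2305, 0.2165]
tool_rot: [-2.181, -2.261, -0.0]
wrist_force: [1.2, 0.2, -0.1]
finger_gap: 0.0602
grasp_force: 0.0
```

```bash
cat > st.py <<'E'
from h import *
from workcell import ctrl
from scipy.spatial.transform import Rotation as Ro
s=ctrl.get_state();p=s['eef_pos'];R=Ro.from_rotvec(s['tool_rot']).as_matrix()
print(s['time'],p.round(4),'toolx',R[:,0].round(3),'y',R[:,1].round(3),'z',R[:,2].round(3),'F',s['wrist_force'].round(1),'gap',round(s['finger_gap'],4),round(s['grasp_force'],1),'j',s['joint_positions'].round(2))
import sys
if len(sys.argv)>3:
    t=np.array([float(a) for a in sys.argv[1:4]]);print('to go',(R.T@(t-p)).round(4))
V=lambda q:np.array([[-.037,.999],[-.999,-.037]])@(np.array(q)[:2]-[.539,.110])
print('TCP in vise xy',V(p).round(4))
E
python3 st.py .5305 -.025 .2
```

```text
1.9 [0.4154 0.2305 0.2165] toolx [-0.036  0.999  0.   ] y [ 0.999  0.036 -0.   ] z [-0.  0. -1.] F [ 1.2  0.2 -0.1] gap 0.0602 0.0 j [-1.12  0.09  0.52  2.06 -0.05  1.   -0.54]
to go [-0.2595  0.1058  0.0164]
TCP in vise xy [0.125  0.1191]
```

>>> {"fn": "nudge_tcp", "kwargs": {
  "moves": [-0.037, 0.015, 0, 0, -0.037, 0.015, 0, 0, -0.037, 0.015, 0, 0, -0.037, 0.015, 0, 0, -0.037, 0.015, 0, 0, -0.037, 0.015, 0, 0, -0.037, 0.015, 0, 0, 0, 0, 0, 0]
}}

```text
time: 2.7
eef_pos: [0.5304, -0.0278, 0.2166]
tool_rot: [2.187, 2.253, -0.002]
wrist_force: [-0.0, -0.3, -0.3]
finger_gap: 0.0597
grasp_force: 0.0
```

```bash
python3 st.py .5305 -.025 .045
python3 - <<'E'
from workcell import ctrl
import cv2,numpy as np
c=ctrl.camera('wrist');cv2.imwrite('pics/w1.png',c['frame']);np.savez('pics/w1.npz',**c)
E
```

```text
2.7 [ 0.5304 -0.0278  0.2166] toolx [-0.03   1.    -0.002] y [1.    0.03  0.001] z [ 0.001 -0.002 -1.   ] F [-0.  -0.3 -0.3] gap 0.0597 0.0 j [-0.69  0.23  0.73  1.96 -0.18  1.02  0.15]
to go [3.200e-03 1.000e-04 1.716e-01]
TCP in vise xy [-0.1374  0.0137]
```

View pics/w1.png

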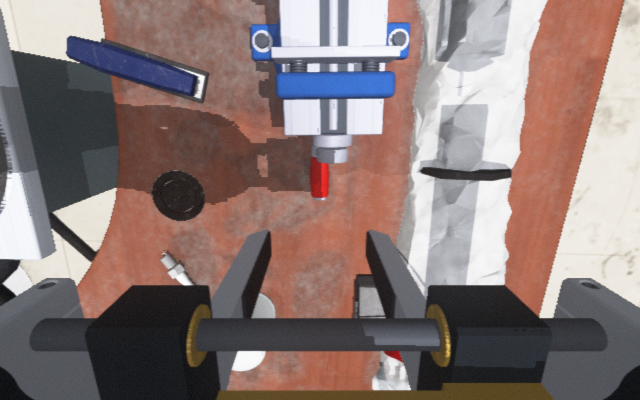

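The wrist view shows the grip at (320,177), the crank hub at (332,147), and the bed front corners at (285,133) and (382,133). The lugs are at (262,40) and (399,40).

```bash
python3 - <<'E'
from h import *
W=dict(np.load('pics/w1.npz'));T=dict(np.load('pics/top0.npz'))
m=mask(W['frame'],(0,150,80),(12,255,255),(295,140,345,205));k=big(m);r=cv2.minAreaRect(k);print(cv2.boundingRect(k),r)
print('grip',onz(W,*r[0],.037),tri(W,r[0],T,(293,195)))
for n,u,v,z in(('lugL',262,40,.022),('lugR',399,40,.022),('bf1',285,134,.09),('bf2',382.5,134,.09),('hub',332,147,.085)):print(n,onz(W,u,v,z).round(4))
E
```

```text
(310, 158, 19, 39) ((319.0, 177.0), (38.0, 18.0), 90.0)
grip [ 0.53141624 -0.02133143  0.037     ] (array([ 0.53172078, -0.02306979,  0.02951878]), np.float64(0.0005198720462675707))
lugL [0.4663 0.123  0.022 ]
lugR [0.6125 0.1272 0.022 ]
bf1 [0.4977 0.0305 0.09  ]
bf2 [0.5894 0.0332 0.09  ]
hub [0.5427 0.0191 0.085 ]
```

>>> {"fn": "nudge_tcp", "kwargs": {
  "moves": [0.001, 0, 0.024, 0, 0.001, 0, 0.024, 0, 0.001, 0, 0.024, 0, 0.001, 0, 0.024, 0, 0, 0, 0.024, 0, 0, 0, 0.024, 0, 0, 0, 0.024, 0, 0, 0, 0.022, 0, 0, 0, 0, 0]
}}

```text
time: 3.65
eef_pos: [0.5273, -0.0178, 0.0243]
tool_rot: [-2.178, -2.26, 0.005]
wrist_force: [0.4, -0.1, 0.1]
finger_gap: 0.06
grasp_force: 0.0
```

>>> {"fn": "nudge_tcp", "kwargs": {
  "moves": [0, 0, 0, 0, 0, 0, 0, 0, 0, 0, 0, 0, 0, 0, 0, 0, 0, 0, 0, 0],
  "aperture": 0,
  "squeeze": 30
}}

```text
time: 4.15
eef_pos: [0.5298, -0.0186, 0.027]
tool_rot: [2.18, 2.261, 0.002]
wrist_force: [4.5, 1.2, -0.7]
finger_gap: 0.0235
grasp_force: 2.4
```

```bash
python3 st.py .5305 -.025 .0265
```

```text
4.15 [ 0.5298 -0.0186  0.027 ] toolx [-0.036  0.999  0.   ] y [0.999 0.036 0.001] z [ 0.001  0.    -1.   ] F [ 4.5  1.2 -0.7] gap 0.0235 2.4 j [-0.53  0.51  0.55  2.1  -0.45  0.64  0.37]
to go [-0.0064  0.0004  0.0005]
TCP in vise xy [-0.1282  0.0139]
```

>>> {"fn": "nudge_tcp", "kwargs": {
  "moves": [-0.006, 0, 0, 0, 0, 0, 0, 0, 0, 0, 0, 0],
  "aperture": 0.034,
  "squeeze": 30
}}

```text
time: 4.45
eef_pos: [0.5293, -0.0252, 0.0265]
tool_rot: [-2.182, -2.26, 0.0]
wrist_force: [-0.7, 1.0, -0.8]
finger_gap: 0.0337
grasp_force: 0.0
```

>>> {"fn": "nudge_tcp", "kwargs": {
  "moves": [0, 0, 0, 0, 0, 0, 0, 0, 0, 0, 0, 0, 0, 0, 0, 0, 0, 0, 0, 0],
  "aperture": 0,
  "squeeze": 30
}}

```text
time: 4.95
eef_pos: [0.5298, -0.0248, 0.0266]
tool_rot: [2.181, 2.261, 0.0]
wrist_force: [2.7, -1.2, -0.7]
finger_gap: 0.0215
grasp_force: 30.0
```

```bash
python3 st.py
python3 -c "
import numpy as np
x=.538+.0005*0
for c0,st,n in((9.77,-.309,20),):
  c=c0+st*np.arange(n+1)
  print(np.c_[c[1:],np.diff(38*np.sin(c)),-np.diff(38*np.cos(c))].round(1).tolist())"
```

```text
4.95 [ 0.5298 -0.0248  0.0266] toolx [-0.036  0.999 -0.   ] y [0.999 0.036 0.   ] z [ 0. -0. -1.] F [ 2.7 -1.2 -0.7] gap 0.0215 30.0 j [-0.51  0.51  0.55  2.1  -0.44  0.64  0.38]
TCP in vise xy [-0.1343  0.0142]
[[9.5, 11.5, 2.2], [9.2, 11.6, -1.4], [8.8, 10.6, -4.8], [8.5, 8.7, -7.9], [8.2, 5.9, -10.1], [7.9, 2.5, -11.4], [7.6, -1.1, -11.6], [7.3, -4.6, -10.8], [7.0, -7.6, -8.9], [6.7, -10.0, -6.1], [6.4, -11.4, -2.8], [6.1, -11.7, 0.8], [5.8, -10.9, 4.3], [5.4, -9.1, 7.4], [5.1, -6.4, 9.8], [4.8, -3.1, 11.3], [4.5, 0.5, 11.7], [4.2, 4.0, 11.0], [3.9, 7.2, 9.2], [3.6, 9.6, 6.6]]
```

>>> {"fn": "nudge_tcp", "kwargs": {
  "moves": [0, 0.0115, 0.002, 0, 0, 0.0115, -0.0015, 0, 0, 0.0105, -0.005, 0, 0, 0.0085, -0.008, 0, 0, 0.006, -0.010, 0, 0, 0, 0, 0, 0, 0, 0, 0]
}}

```text
time: 5.65
eef_pos: [0.5802, -0.0228, 0.0497]
tool_rot: [2.178, 2.259, 0.004]
wrist_force: [12.9, 0.7, -1.1]
finger_gap: 0.0221
grasp_force: 30.0
```

```bash
python3 st.py
```

```text
5.65 [ 0.5802 -0.0228  0.0497] toolx [-0.036  0.999 -0.   ] y [0.999 0.036 0.004] z [ 0.004 -0.    -1.   ] F [12.9  0.7 -1.1] gap 0.0221 30.0 j [-0.51  0.54  0.57  1.98 -0.43  0.73  0.35]
TCP in vise xy [-0.1342 -0.0362]
```

>>> {"fn": "nudge_tcp", "kwargs": {
  "moves": [0, 0.0045, -0.0115, 0, 0, 0, -0.0115, 0, 0, -0.0045, -0.011, 0, 0, -0.0075, -0.009, 0, 0, -0.010, -0.006, 0, 0, -0.0115, -0.003, 0, 0, 0, 0, 0]
}}

```text
time: 6.35
eef_pos: [0.5463, -0.0241, 0.1013]
tool_rot: [-2.18, -2.26, 0.0]
wrist_force: [-3.8, -0.5, 7.7]
finger_gap: 0.0214
grasp_force: 30.0
```

```bash
python3 st.py
```

```text
6.35 [ 0.5463 -0.0241  0.1013] toolx [-0.036  0.999  0.001] y [ 0.999  0.036 -0.001] z [-0.001  0.001 -1.   ] F [-3.8 -0.5  7.7] gap 0.0214 30.0 j [-0.58  0.42  0.64  2.03 -0.35  0.8   0.29]
TCP in vise xy [-0.1343 -0.0023]
```

>>> {"fn": "nudge_tcp", "kwargs": {
  "moves": [0, -0.011, 0.001, 0, 0, -0.0105, 0.005, 0, 0, -0.0085, 0.0075, 0, 0, -0.006, 0.0095, 0, 0, -0.0025, 0.011, 0, 0, 0.001, 0.0115, 0, 0, 0.004, 0.0105, 0, 0, 0.007, 0.009, 0, 0, 0.006, 0.0045, 0, 0, 0, 0, 0]
}}

```text
time: 7.35
eef_pos: [0.5264, -0.0251, 0.0301]
tool_rot: [-2.18, -2.259, 0.005]
wrist_force: [-4.1, 0.5, -16.7]
finger_gap: 0.0215
grasp_force: 30.0
```

```bash
python3 st.py
```

```text
7.35 [ 0.5264 -0.0251  0.0301] toolx [-0.036  0.999 -0.001] y [ 0.999  0.036 -0.004] z [-0.004 -0.001 -1.   ] F [ -4.1   0.5 -16.7] gap 0.0215 30.0 j [-0.52  0.51  0.56  2.1  -0.44  0.65  0.37]
TCP in vise xy [-0.1345  0.0176]
```

>>> {"fn": "nudge_tcp", "kwargs": {
  "moves": [0, 0, 0, 0, 0, 0, 0, 0, 0, 0, -0.02, 0, 0, 0, -0.025, 0, 0, 0, -0.03, 0, 0, 0, -0.03, 0, 0, 0, -0.03, 0, 0, 0, -0.03, 0, 0, 0, -0.025, 0, -0.025, -0.012, 0, 0, -0.025, -0.012, 0, 0, -0.025, -0.012, 0, 0, -0.025, -0.012, 0, 0, -0.025, -0.012, 0, 0, -0.025, -0.012, 0, 0, -0.025, -0.012, 0, 0, -0.025, -0.010, 0, 0, 0, 0, 0, 0, 0, 0, 0, 0],
  "aperture": 0.094
}}

```text
time: 9.25
eef_pos: [0.4413, -0.2285, 0.222]
tool_rot: [2.182, 2.259, 0.002]
wrist_force: [0.4, 0.3, -0.6]
finger_gap: 0.0937
grasp_force: 0.0
```

```bash
python3 st.py .439 -.231 .06
python3 - <<'E'
from workcell import ctrl
import cv2,numpy as np
c=ctrl.camera('wrist');cv2.imwrite('pics/w2.png',c['frame']);np.savez('pics/w2.npz',**c)
t=ctrl.camera('top');np.savez('pics/t2.npz',**t);s=ctrl.camera('side');np.savez('pics/s2.npz',**s)
f=np.hstack([cv2.resize(c['frame'],(400,250)),cv2.resize(s['frame'][130:230,260:420],(400,250))]);cv2.imwrite('pics/m2.png',f)
E
```

```text
9.25 [ 0.4413 -0.2285  0.222 ] toolx [-0.034  0.999  0.   ] y [0.999 0.034 0.001] z [ 0.001  0.    -1.   ] F [ 0.4  0.3 -0.6] gap 0.0937 0.0 j [-0.43  0.16  0.88  2.03 -0.14  1.02  0.55]
to go [-0.0025 -0.0026  0.162 ]
TCP in vise xy [-0.3345  0.1101]
```

View pics/m2.png

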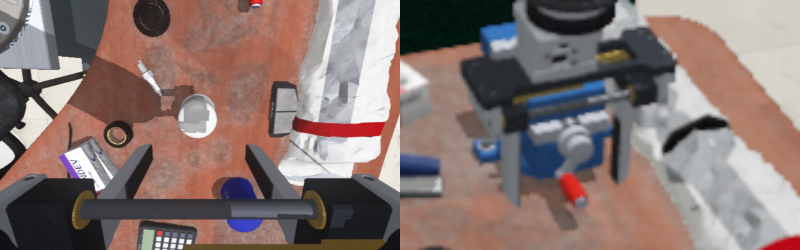

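The wrist view shows the white filter's top at about (315,184) full scale, with the brake pad and blue filter clear of the fingers. The side view shows the jaws further open.

```bash
python3 - <<'E'
from h import *
W=dict(np.load('pics/w2.npz'));T=dict(np.load('pics/top0.npz'));t2=dict(np.load('pics/t2.npz'))
m=mask(W['frame'],(0,0,90),(180,50,255),(270,130,365,235));k=big(m);h=cv2.convexHull(k);e=cv2.fitEllipse(h);print(cv2.boundingRect(k),e)
u,v=e[0];print('at .081',onz(W,u,v,.081),'tri',tri(W,(u,v),T,(355.9,223)))
x,y,w,hh=cv2.boundingRect(k);print('diam',np.linalg.norm(onz(W,x,v,.081)-onz(W,x+w,v,.081)),np.linalg.norm(onz(W,u,y,.081)-onz(W,u,y+hh,.081)))
E
```

```text
(284, 150, 63, 71) ((315.5430908203125, 185.7496795654297), (62.52347946166992, 71.38956451416016), 0.5685011148452759)
at .081 [ 0.43879663 -0.22264472  0.081     ] tri (array([ 0.43938562, -0.23268365,  0.04115563]), np.float64(0.00125888799018257))
diam 0.06517413306526264 0.07559774220364614
```

```bash
python3 - <<'E'
from h import *
W=dict(np.load('pics/w2.npz'));S=dict(np.load('pics/side0.npz'));T=dict(np.load('pics/top0.npz'))
for n,c in(('W',W),('T',T)):
    print(n,'cam',(-c['R'].T@c['t']).round(3))
a=np.linspace(0,2*np.pi,60)
def bb(c,X,Y):
    P=np.array([proj(c,np.array([X+r*np.cos(q),Y+r*np.sin(q),z])) for r,z in((.035,.003),(.035,.076),(.032,.081)) for q in a]);return np.r_[P.min(0),P.max(0)].round(1)
for Y in(-.225,-.229,-.233):print(Y,'W',bb(W,.439,Y),'T',bb(T,.439,Y),'S',bb(S,.439,Y))
print('measured W 284 150 347 221  T 344.5 212.5 367.5 234 S 310 241 339 282')
E
```

```text
W cam [ 0.439 -0.147  0.39 ]
T cam [ 0.323 -0.084  1.627]
-0.225 W [282.5 145.5 348.9 218.1] T [342.1 211.7 365.3 234.4] S [309.9 237.9 338.3 279.1]
-0.229 W [282.5 148.7 348.7 221.6] T [343.3 211.7 366.5 234.4] S [310.4 238.9 338.9 280.2]
-0.233 W [282.5 151.9 348.5 225. ] T [344.5 211.7 367.7 234.4] S [310.9 240.  339.4 281.4]
measured W 284 150 347 221  T 344.5 212.5 367.5 234 S 310 241 339 282
```

>>> {"fn": "nudge_tcp", "kwargs": {
  "moves": [-0.003, -0.0025, 0.015, 0, 0, 0, 0.025, 0, 0, 0, 0.03, 0, 0, 0, 0.03, 0, 0, 0, 0.03, 0, 0, 0, 0.025, 0, 0, 0, 0.015, 0, 0, 0, 0, 0, 0, 0, 0, 0],
  "aperture": 0.094
}}

```text
time: 10.3
eef_pos: [0.4392, -0.2313, 0.0521]
tool_rot: [2.181, 2.261, 0.0]
wrist_force: [0.2, 0.4, -0.0]
finger_gap: 0.094
grasp_force: 0.0
```

>>> {"fn": "nudge_tcp", "kwargs": {
  "moves": [0, 0, 0, 0, 0, 0, 0, 0, 0, 0, 0, 0, 0, 0, 0, 0, 0, 0, 0, 0],
  "aperture": 0,
  "squeeze": 40
}}

```text
time: 10.8
eef_pos: [0.4392, -0.2312, 0.052]
tool_rot: [2.181, 2.261, 0.001]
wrist_force: [-0.6, 2.1, 9.9]
finger_gap: 0.0696
grasp_force: 40.0
```

```bash
python3 st.py
```

```text
10.8 [ 0.4392 -0.2312  0.052 ] toolx [-0.036  0.999  0.   ] y [0.999 0.036 0.001] z [ 0.001  0.    -1.   ] F [-0.6  2.1  9.9] gap 0.0696 40.0 j [-0.21  0.45  0.69  2.17 -0.46  0.67  0.85]
TCP in vise xy [-0.3371  0.1123]
```

>>> {"fn": "nudge_tcp", "kwargs": {
  "moves": [0, 0, -0.01, 0, 0, 0, -0.02, 0, 0, 0, -0.025, 0, 0, 0, -0.025, 0, 0, 0, -0.025, 0, 0, 0, -0.025, 0, 0, 0, -0.025, 0, 0.01, 0.004, 0, 0, 0.02, 0.0065, 0, 0, 0.03, 0.0095, 0, 0, 0.035, 0.0115, 0, 0, 0.035, 0.0115, 0, 0, 0.035, 0.0115, 0, 0, 0.035, 0.0115, 0, 0, 0.035, 0.0115, 0, 0, 0.035, 0.0115, 0, 0, 0.03, 0.0095, 0, 0, 0.025, 0.0075, 0, 0, 0.015, 0.004, 0, 0, 0, 0, 0, 0]
}}

```text
time: 12.8
eef_pos: [0.5361, 0.1147, 0.2056]
tool_rot: [-2.178, -2.264, 0.002]
wrist_force: [0.1, -0.9, -3.8]
finger_gap: 0.0698
grasp_force: 40.0
```

>>> {"fn": "nudge_tcp", "kwargs": {
  "moves": [0, 0, 0, 0, 0, 0, 0, 0]
}}

```text
time: 13.0
eef_pos: [0.5362, 0.1113, 0.2063]
tool_rot: [-2.183, -2.259, 0.001]
wrist_force: [0.2, -0.8, -2.8]
finger_gap: 0.0697
grasp_force: 40.0
```

```bash
python3 st.py .539 .123 .142
python3 - <<'E'
from h import *
from workcell import ctrl
c={n:ctrl.camera(n) for n in('wrist','side','top')}
f=np.hstack([cv2.resize(c['wrist']['frame'][0:320,150:470],(400,400)),cv2.resize(c['side']['frame'][120:220,270:370],(400,400))]);cv2.imwrite('pics/m3.png',f)
for n in c:np.savez(f'pics/{n}3.npz',**c[n])
E
```

```text
13.0 [0.5362 0.1113 0.2063] toolx [-0.034  0.999 -0.   ] y [ 0.999  0.034 -0.   ] z [-0. -0. -1.] F [ 0.2 -0.8 -2.8] gap 0.0697 40.0 j [-0.91  0.27  0.7   1.93 -0.21  1.01 -0.08]
to go [0.0117 0.0032 0.0643]
TCP in vise xy [0.0014 0.0028]
```

View pics/m3.png

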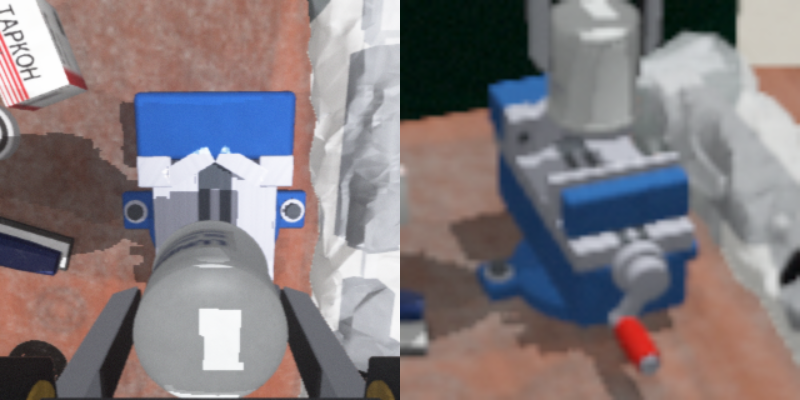

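The filter hangs upright over the open bed with the jaws clear. In the wrist view the V mouth edge is at m3 y=186 (x 137 to 292) and the back of the jaw at y=93.

```bash
python3 - <<'E'
from h import *
W=dict(np.load('pics/wrist3.npz'))
for n,x,y in(('mouthL',137,186),('mouthR',292,186),('backL',136,93),('backR',294,93)):print(n,onz(W,150+x/1.25,y/1.25,.125).round(4))
print('cam',-W['R'].T@W['t'])
for x in(122,305):print('lug',onz(W,150+(x+12 if x<200 else x-13)/1.25,210/1.25,.022).round(4))
E
```

```text
mouthL [0.4874 0.1608 0.125 ]
mouthR [0.5874 0.1641 0.125 ]
backL [0.4879 0.2168 0.125 ]
backR [0.5835 0.22   0.125 ]
cam [0.53376034 0.192844   0.37470275]
lug [0.465  0.1253 0.022 ]
lug [0.6116 0.1302 0.022 ]
```

>>> {"fn": "nudge_tcp", "kwargs": {
  "moves": [0.005, 0.001, 0, 0, 0.005, 0.001, 0, 0, 0.005, 0.0005, 0, 0, 0, 0, 0, 0, 0, 0, 0.01, 0, 0, 0, 0.015, 0, 0, 0, 0.015, 0, 0, 0, 0.01, 0, 0, 0, 0.005, 0, 0, 0, 0.004, 0, 0, 0, 0.003, 0, 0, 0, 0, 0, 0, 0, 0, 0]
}}

```text
time: 14.45
eef_pos: [0.5387, 0.1277, 0.1448]
tool_rot: [2.181, 2.261, 0.001]
wrist_force: [0.6, 0.1, -4.4]
finger_gap: 0.0697
grasp_force: 40.0
```

```bash
python3 st.py .539 .127 .142
```

```text
14.45 [0.5387 0.1277 0.1448] toolx [-0.036  0.999  0.   ] y [0.999 0.036 0.   ] z [ 0.  0. -1.] F [ 0.6  0.1 -4.4] gap 0.0697 40.0 j [-0.88  0.36  0.66  1.98 -0.28  0.89 -0.04]
to go [-0.0007  0.0003  0.0028]
TCP in vise xy [ 0.0177 -0.0003]
```

>>> {"fn": "nudge_tcp", "kwargs": {
  "moves": [0, 0, 0.001, 0, 0, 0, 0.001, 0, 0, 0, 0.001, 0, 0, 0, 0, 0, 0, 0, 0, 0]
}}

```text
time: 14.95
eef_pos: [0.5386, 0.1277, 0.142]
tool_rot: [-2.181, -2.261, -0.001]
wrist_force: [-3.2, -0.1, 6.5]
finger_gap: 0.0697
grasp_force: 40.0
```

>>> {"fn": "nudge_tcp", "kwargs": {
  "moves": [0, 0, 0, 0, 0, 0, 0, 0, 0, 0, 0, 0, 0, 0, 0, 0, 0, 0, -0.01, 0, 0, 0, -0.015, 0, 0, 0, -0.02, 0, 0, 0, -0.02, 0, 0, 0, -0.02, 0, 0, 0, 0, 0, -0.02, -0.002, 0, 0, -0.025, -0.0025, 0, 0, -0.03, -0.0035, 0, 0, -0.03, -0.003, 0, 0, -0.025, -0.0025, 0, 0, -0.02, -0.0025, 0, 0, 0, 0, 0, 0, 0, 0, 0, 0],
  "aperture": 0.094
}}

```text
time: 16.75
eef_pos: [0.5279, -0.0229, 0.2267]
tool_rot: [-2.182, -2.26, -0.0]
wrist_force: [0.9, 0.5, -0.3]
finger_gap: 0.0936
grasp_force: 0.0
```

```bash
python3 st.py .5275 -.025 .03
python3 - <<'E'
from h import *
from workcell import ctrl
c={n:ctrl.camera(n) for n in('wrist','side','top')}
f=np.hstack([cv2.resize(c['wrist']['frame'][0:320,150:470],(400,400)),cv2.resize(c['side']['frame'][120:220,270:370],(400,400))]);cv2.imwrite('pics/m4.png',f)
W=c['wrist'];m=mask(W['frame'],(0,150,80),(12,255,255),(280,120,360,260));k=big(m);r=cv2.minAreaRect(k);print(r,onz(W,*r[0],.036))
E
```

```text
16.75 [ 0.5279 -0.0229  0.2267] toolx [-0.035  0.999  0.   ] y [0.999 0.035 0.   ] z [ 0.  0. -1.] F [ 0.9  0.5 -0.3] gap 0.0936 0.0 j [-0.74  0.21  0.78  1.95 -0.17  1.04  0.14]
to go [-0.0022 -0.0005  0.1967]
TCP in vise xy [-0.1323  0.016 ]
((316.5, 180.5), (37.0, 17.0), 90.0) [ 0.52606327 -0.02272915  0.036     ]
```

View pics/m4.png

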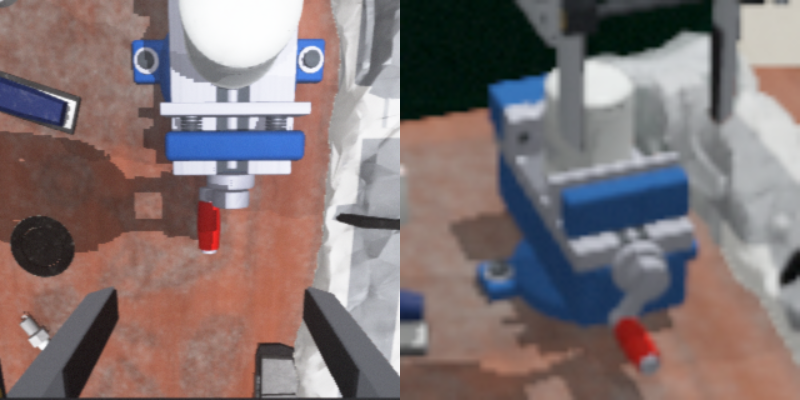

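The filter stands upright between the V and the open plate, and the grip is low at m4 (209,226). I'll pinch it again.

>>> {"fn": "nudge_tcp", "kwargs": {
  "moves": [-0.001, -0.001, 0.015, 0, -0.001, 0, 0.025, 0, 0, 0, 0.03, 0, 0, 0, 0.03, 0, 0, 0, 0.03, 0, 0, 0, 0.03, 0, 0, 0, 0.025, 0, 0, 0, 0.013, 0, 0, 0, 0, 0, 0, 0, 0, 0],
  "aperture": 0.05
}}

```text
time: 17.9
eef_pos: [0.5274, -0.0248, 0.0292]
tool_rot: [2.181, 2.261, 0.0]
wrist_force: [0.3, 0.2, 0.4]
finger_gap: 0.05
grasp_force: 0.0
```

>>> {"fn": "nudge_tcp", "kwargs": {
  "moves": [0, 0, 0, 0, 0, 0, 0, 0, 0, 0, 0, 0, 0, 0, 0, 0, 0, 0, 0, 0],
  "aperture": 0,
  "squeeze": 30
}}

```text
time: 18.4
eef_pos: [0.527, -0.0247, 0.0287]
tool_rot: [-2.181, -2.261, -0.0]
wrist_force: [-1.1, 1.4, 3.9]
finger_gap: 0.0217
grasp_force: 30.0
```

```bash
python3 st.py
python3 -c "
import numpy as np
c=3.63+.309*np.arange(28)
print(np.c_[c[1:],np.diff(38*np.sin(c)),-np.diff(38*np.cos(c))].round(1).tolist())"
```

```text
18.4 [ 0.527  -0.0247  0.0287] toolx [-0.036  0.999  0.   ] y [0.999 0.036 0.   ] z [ 0.  0. -1.] F [-1.1  1.4  3.9] gap 0.0217 30.0 j [-0.54  0.51  0.59  2.11 -0.47  0.65  0.4 ]
TCP in vise xy [-0.1342  0.017 ]
[[3.9, -9.4, -7.0], [4.2, -6.8, -9.5], [4.6, -3.6, -11.1], [4.9, -0.0, -11.7], [5.2, 3.5, -11.1], [5.5, 6.8, -9.5], [5.8, 9.3, -7.0], [6.1, 11.0, -3.9], [6.4, 11.7, -0.3], [6.7, 11.2, 3.3], [7.0, 9.7, 6.5], [7.3, 7.3, 9.2], [7.6, 4.1, 10.9], [8.0, 0.6, 11.7], [8.3, -3.0, 11.3], [8.6, -6.3, 9.9], [8.9, -9.0, 7.5], [9.2, -10.8, 4.4], [9.5, -11.7, 0.9], [9.8, -11.4, -2.7], [10.1, -10.0, -6.0], [10.4, -7.7, -8.8], [10.7, -4.7, -10.7], [11.0, -1.2, -11.6], [11.4, 2.4, -11.5], [11.7, 5.7, -10.2], [12.0, 8.6, -8.0]]
```

>>> {"fn": "nudge_tcp", "kwargs": {
  "moves": [0, -0.0095, -0.007, 0, 0, -0.007, -0.0095, 0, 0, -0.0035, -0.011, 0, 0, 0, -0.0115, 0, 0, 0.0035, -0.011, 0, 0, 0.007, -0.0095, 0, 0, 0.0095, -0.007, 0, 0, 0.011, -0.004, 0, 0, 0.0115, -0.0005, 0, 0, 0, 0, 0]
}}

```text
time: 19.4
eef_pos: [0.5508, -0.0239, 0.0997]
tool_rot: [2.18, 2.261, 0.001]
wrist_force: [3.9, 4.3, 1.9]
finger_gap: 0.0215
grasp_force: 30.0
```

```bash
python3 st.py
```

```text
19.4 [ 0.5508 -0.0239  0.0997] toolx [-0.036  0.999 -0.   ] y [0.999 0.036 0.001] z [ 0.001 -0.    -1.   ] F [3.9 4.3 1.9] gap 0.0215 30.0 j [-0.61  0.44  0.68  2.02 -0.38  0.81  0.32]
TCP in vise xy [-0.1342 -0.0068]
```

>>> {"fn": "nudge_tcp", "kwargs": {
  "moves": [0, 0.011, 0.0035, 0, 0, 0.0095, 0.007, 0, 0, 0.007, 0.0095, 0, 0, 0.004, 0.011, 0, 0, 0.0005, 0.0115, 0, 0, -0.0035, 0.011, 0, 0, -0.0065, 0.0095, 0, 0, -0.0095, 0.007, 0, 0, -0.011, 0.004, 0, 0, 0, 0, 0]
}}

```text
time: 20.4
eef_pos: [0.549, -0.024, 0.0247]
tool_rot: [-2.18, -2.259, 0.002]
wrist_force: [-3.6, 0.9, -9.6]
finger_gap: 0.0213
grasp_force: 30.0
```

```bash
python3 st.py
```

```text
20.4 [ 0.549  -0.024   0.0247] toolx [-0.036  0.999  0.   ] y [ 0.999  0.036 -0.002] z [-0.002  0.    -1.   ] F [-3.6  0.9 -9.6] gap 0.0213 30.0 j [-0.53  0.55  0.58  2.06 -0.48  0.67  0.41]
TCP in vise xy [-0.1342 -0.005 ]
```

>>> {"fn": "nudge_tcp", "kwargs": {
  "moves": [0, -0.0115, -0.0005, 0, 0, -0.011, -0.0035, 0, 0, -0.009, -0.0065, 0, 0, -0.007, -0.009, 0, 0, -0.0035, -0.0105, 0, 0, 0, 0, 0]
}}

```text
time: 21.0
eef_pos: [0.5076, -0.0256, 0.057]
tool_rot: [-2.18, -2.259, 0.0]
wrist_force: [-10.4, -0.4, -0.4]
finger_gap: 0.0216
grasp_force: 30.0
```

```bash
python3 st.py
```

```text
21.0 [ 0.5076 -0.0256  0.057 ] toolx [-0.036  0.999  0.001] y [ 0.999  0.036 -0.001] z [-0.001  0.001 -1.   ] F [-10.4  -0.4  -0.4] gap 0.0216 30.0 j [-0.6   0.44  0.64  2.14 -0.42  0.69  0.37]
TCP in vise xy [-0.1343  0.0364]
```

>>> {"fn": "nudge_tcp", "kwargs": {
  "moves": [0, 0, -0.010, 0, 0, 0.003, -0.0105, 0, 0, 0.0055, -0.009, 0, 0, 0, 0, 0, 0, 0, 0, 0]
}}

```text
time: 21.5
eef_pos: [0.516, -0.0254, 0.0861]
tool_rot: [-2.18, -2.259, 0.001]
wrist_force: [-15.4, 2.3, 12.7]
finger_gap: 0.0216
grasp_force: 30.0
```

```bash
python3 st.py
python3 - <<'E'
from h import *
from workcell import ctrl
c={n:ctrl.camera(n) for n in('wrist','side')}
f=np.hstack([cv2.resize(c['wrist']['frame'][0:320,150:470],(400,400)),cv2.resize(c['side']['frame'][120:220,270:370],(400,400))]);cv2.imwrite('pics/m5.png',f)
E
```

```text
21.5 [ 0.516  -0.0254  0.0861] toolx [-0.036  0.999  0.001] y [ 0.999  0.036 -0.002] z [-0.002  0.001 -1.   ] F [-15.4   2.3  12.7] gap 0.0216 30.0 j [-0.63  0.41  0.68  2.1  -0.38  0.75  0.33]
TCP in vise xy [-0.1344  0.028 ]
```

View pics/m5.png

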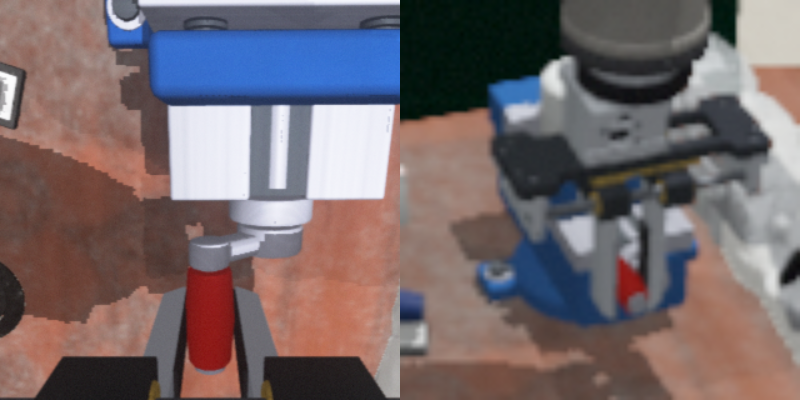

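The grip is at about 11.68 rad, 1.5 rad past touching. I'll relieve the radial load, then let go and retreat upwards.

>>> {"fn": "nudge_tcp", "kwargs": {
  "moves": [0, -0.001, -0.001, 0, 0, -0.001, -0.001, 0, 0, 0, 0, 0, 0, 0, 0, 0]
}}

```text
time: 22.0
eef_pos: [0.5168, -0.0252, 0.0879]
tool_rot: [2.18, 2.26, 0.003]
wrist_force: [3.9, 3.8, -11.5]
finger_gap: 0.0217
grasp_force: 30.0
```

>>> {"fn": "nudge_tcp", "kwargs": {
  "moves": [0, 0, 0, 0, 0, 0, 0, 0, 0, 0, 0, 0, 0, 0, -0.015, 0, 0, 0, -0.025, 0, 0, 0, -0.03, 0, 0, 0, -0.03, 0, 0, 0, -0.03, 0, -0.03, 0, -0.02, 0, -0.03, 0, 0, 0, -0.03, 0, 0, 0, -0.02, 0, 0, 0, 0, 0, 0, 0, 0, 0, 0, 0],
  "aperture": 0.06
}}

```text
time: 23.4
eef_pos: [0.5193, -0.1355, 0.2377]
tool_rot: [2.183, 2.259, 0.0]
wrist_force: [0.2, -0.1, 0.2]
finger_gap: 0.0596
grasp_force: 0.0
```

```bash
python3 - <<'E'
from h import *
from workcell import ctrl
c={n:ctrl.camera(n) for n in('wrist','side')}
f=np.hstack([cv2.resize(c['wrist']['frame'][0:320,150:470],(400,400)),cv2.resize(c['side']['frame'][120:220,270:370],(400,400))]);cv2.imwrite('pics/m6.png',f)
E
```

```text
(no output)
```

View pics/m6.png

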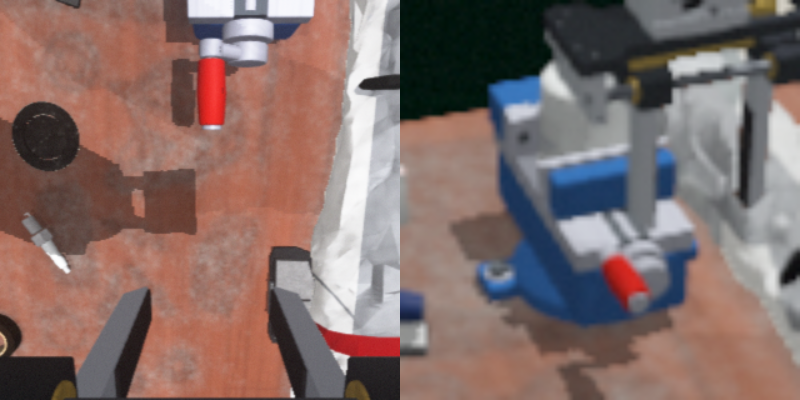

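The crank has stayed where I left it (side grip at m6 (626,283)). The filter stands upright between the plate and the V, and the tool is clear. I've used all 10 views, so I'll check the numbers and hand in.

```bash
python3 - <<'E'
from h import *
from workcell import ctrl
W=ctrl.camera('wrist');S=ctrl.camera('side');T=ctrl.camera('top')
r=[]
for c,b in((W,(280,0,360,140)),(S,(315,180,345,220))):
    r.append(cv2.minAreaRect(big(mask(c['frame'],(0,150,80),(12,255,255),b)))[0])
p,e=tri(W,r[0],S,r[1]);print('grip',p.round(4),e,'c',4*np.pi+np.arctan2(p[0]-.5445,p[2]-.07))
m=mask(S['frame'],(0,0,150),(180,40,255),(295,130,335,170));print(cv2.boundingRect(big(m)))
print(ctrl.close_job())
E
```

```text
grip [ 0.515  -0.0202  0.0966] 0.0030245086588701984 c 11.728399317763522
(300, 146, 27, 20)
the job is handed in; nothing more can be done
None
```

The white filter is clamped upright in the vise against the V jaw, with the crank measured at about 11.7 rad (1.5 rad past touching). The handle is released, the arm is clear, and the job was handed in at about 24 s; I left the blue filter, card box and brake pad alone.

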